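Release the mode key left latched on the bench heater

ROBOT

A 6-joint arm with a two-finger parallel gripper is mounted at the origin on the work surface. World frame = base frame: x ahead of the robot, y to its left, z up, the work surface at z = 0. Lengths are in m, angles in rad, forces in N, time in s.
With the tool pointing down it reaches from about 0.15 to 0.775 m from the base axis. Payload 6.1 kg.
Tool frame: the origin (TCP) lies at the very end of the fingers, on their centre line; the grasp point (between the pads) lies pinch_z behind it (pinch_z is the distance from the TCP to the grasp point, in m); z points along the fingers, y is the line along which they close (so a half turn about z gives the same grasp; the last joint's range is limited). The gripper opens to 85 mm and grips with 20 to 120 N. Pads are 22 mm wide; open, the fingers measure 114 mm over their backs; the gripper's body (76 mm by 85 mm) begins 54 mm behind the grasp point. The pads swing forward as they close: fully open they stand 13 mm farther back than shut.
Start: joints at [-1.306, 0.126, -0.04, 1.405, 0, 1.571], TCP at [0.137, -0.507, 0.231] pointing down, gripper open.
Joint ranges: [-2.72, 2.72], [-0.95, 1.95], [-1.27, 1.35], [-1.78, 2.02], [-1.46, 1.47], [-3.14, 3.14]. Speed limits (rad/s): [2.39, 2.39, 3.01, 3.14, 3.14, 3.14].

INTERFACE

Orientations are given as a 3x3 rotation matrix whose columns are the frame's x, y, z axes.
In Python, from plant import * gives the robot as it stands.
- The arm moves only by the tool drive_tool, never from a script. Its argument "series" is a list of rows, each a list of 3 entries, a list of its own where there are three numbers: the shift along the tool's x, y, z in units of 0.3 m (1.0 is 0.3 m), then the turn, a rotation vector about the tool's x, y, z in units of 90 degrees (1.0 is 90 degrees), then the closure, from -1 (fully open) to 1 (shut). In form: [[[tx, ty, tz], [ax, ay, az], claw], ...]. A call has 1 to 12 rows; each row is the pose to reach, as a shift and turn from the pose commanded when the call began, along the tool's axes at that moment; what a row does not reach only later rows make up. A row lasts 1/10 s, in which the tool goes at most 50 mm and 8.59 degrees, less where a joint would pass 70% of its speed; a pose out of reach is approached as far as the arm can. A call with a number of a shift or a turn outside -1 to 1 is refused whole. A call with a gripper value outside its range is refused whole. The fingers move at their own pace and stop on an object; "force" is the grip in N (left out, the last holds). Time passes only in rows, so rows that repeat a pose let the fingers close. It gives the time, the measured TCP pose, the force, the opening and the grip force at its end, in the units of the state.
- read_state(): the state, without advancing time (a new reading comes with each control period).
- snapshot(name): name is "side" or "top" or "wrist"; returns the picture (384x512x3 uint8, red, green, blue); there is no depth.
- calibration(name): a dict with "intrinsics" (3x3 intrinsics, pixels), "k1" (the pictures are not rectified: a ray, as slopes to the right and down, at radius r is drawn at 1 + k1 r^2 times it, then the intrinsics apply), "rvec" (rotation vector, rad) and "tvec" (3), from world to camera coordinates, as OpenCV has them; the wrist camera has in their place "mount" (4x4, takes a point from camera to tool coordinates, whose origin is the TCP and whose axes are the flange's). Camera axes: x right, y down, z forward; pixel columns grow to the right and rows downward; lengths in m; the calibration is good to about 2 mm. A picture is of the moment at which its call begins: read the wrist's pose just before it. calibration takes no time and is no camera call.
- finish_job(): hands the job in; it is judged then, once.
The state is a dict: "t": time; "joints": joint angles; "dq": joint speeds; "tau": joint torques, N m; "ee_pos": TCP position; "tool_rot": TCP orientation; "contact_force": force on the tool from outside, world axes, zero at the start; "torque": the same for the moment, N m; "finger_gap": finger opening in m; "gripper_force": force on a finger pad.
Only numpy, scipy, OpenCV 4.12 (cv2) and the standard library are available. Lean on these libraries where they do the work, as an engineer would, in place of code of your own. Each camera call takes 0.05 s, during which the arm holds its last target. There are 200 camera calls.

TASK

One of the four identical keys on the bench heater has been left latched a little way down; find it and release it. With the fingertips tap each key lightly in turn, beginning with the key beside the green lamp, and lift off after each tap without pushing any key far down; only when all four have been tapped go back and press the latched key firmly so that it pops up. Leave every key up, do not lift or shift the tube rack, timer, tip box or marker, and finish clear of everything.

Things in the scene. Friction and masses are not known exactly. Their poses are not given: they have to be found in the camera images.
- heater: fixed cream bench heater, 250 mm (its x) by 270 mm (its y), flat deck 72 mm above the bench; origin at the centre of its underside, x to its back, z up. On its front (-x) part four white keys stand in a row along y, 46 mm apart, 18 mm between caps, on a 2 mm black bezel. Behind them a black heating plate, 78 mm above the bench, and a screen; nothing over 100 mm high
- lamp (a point): top of the small green lamp dome (14 mm wide), 82 mm above the bench, at the +y end of the key row, 43 mm from the centre of key 1
- key_1: key 1 of 4, next to the green lamp, counted from the lamp; identical white caps 34 mm (heater x) by 28 mm (y). Origin: centre of the top face, at [-0.07, 0.069, 0.086] m in the heater frame when up. Moves only straight down, 9 mm in all. Up, its top is 86 mm above the bench; exactly one of the four keys, not always the same, starts latched 4 mm lower (82 mm)
- key_2: key 2 of 4, counted from the lamp; identical white caps 34 mm (heater x) by 28 mm (y). Origin: centre of the top face, at [-0.07, 0.023, 0.086] m in the heater frame when up. Moves only straight down, 9 mm in all. An up key yields to a spring: 3 N to start, 0.5 N more per mm, and comes back up; pushed 6 mm down it counts as pressed wrongly
- key_3: key 3 of 4, counted from the lamp; identical white caps 34 mm (heater x) by 28 mm (y). Origin: centre of the top face, at [-0.07, -0.023, 0.086] m in the heater frame when up. Moves only straight down, 9 mm in all. A latched key hardly yields below 5 N; at 6.5 N it has gone 3 mm farther and unlatches (7 mm below up height), then rises fully with the finger
- key_4: key 4 of 4, counted from the lamp; identical white caps 34 mm (heater x) by 28 mm (y). Origin: centre of the top face, at [-0.07, -0.069, 0.086] m in the heater frame when up. Moves only straight down, 9 mm in all. All four behave alike; the bottom stop (9 mm below up height) is met at about 7.5 N
- tube_rack: loose blue tube rack with white tube caps, 85 by 120 by 21 mm, lying on the heating plate; origin at the centre of its underside; to be left alone
- timer: loose white timer, 30 by 60 by 58 mm high, on the bench on the +y side of the heater; origin at the centre of its underside; to be left alone
- tip_box: loose green pipette tip box with clear lid, 120 by 85 by 65 mm high, on the bench on the -y side of the heater; origin at the centre of its underside; to be left alone
- marker: loose white marker pen with black cap, 130 mm long, 15 mm thick, lying on the bench in front of the heater; origin under its middle; to be left alone

How it is judged:
On the way, in this order (a step that is already met when the one before it is completed fails the run):
1. key 1 is tapped with the fingers (more than 0.5 N) while the latched key is still down (contact force between the fingers and key_1 above 0.5 N and z of any of key_1, key_2, key_3, key_4 in the frame of heater below 0.083 m), for 0.02 s.
2. key 2 is tapped with the fingers (more than 0.5 N) while the latched key is still down (contact force between the fingers and key_2 above 0.5 N and z of any of key_1, key_2, key_3, key_4 in the frame of heater below 0.083 m), for 0.02 s.
3. key 3 is tapped with the fingers (more than 0.5 N) while the latched key is still down (contact force between the fingers and key_3 above 0.5 N and z of any of key_1, key_2, key_3, key_4 in the frame of heater below 0.083 m), for 0.02 s.
4. key 4 is tapped with the fingers (more than 0.5 N) while the latched key is still down (contact force between the fingers and key_4 above 0.5 N and z of any of key_1, key_2, key_3, key_4 in the frame of heater below 0.083 m), for 0.02 s.
5. the fingers are off all four keys and the latched key is still down (contact force between the fingers and key_1 below 0.05 N and contact force between the fingers and key_2 below 0.05 N and contact force between the fingers and key_3 below 0.05 N and contact force between the fingers and key_4 below 0.05 N and z of any of key_1, key_2, key_3, key_4 in the frame of heater below 0.083 m), for 0.1 s.
6. the latched key has been pressed and released: all four keys are up (z of each of key_1, key_2, key_3, key_4 in the frame of heater above 0.084 m), for 0.2 s.
At the end, for the whole second after the job is handed in: All four keys are up (tops within 2 mm of the up height, 86 mm above the bench), and tube rack, timer, tip box and marker are at rest within 15 mm of where they stood (all of step 6 and distance of each of tube_rack, timer, tip_box, marker from where it was at the start of the episode below 0.015 m and linear speed of each of tube_rack, timer, tip_box, marker below 0.02 m/s); the robot touches nothing.
It fails at once if a key that is not latched is pushed 6 mm down or more while another is latched ((z of key_1 in the frame of heater below 0.08 m and z of key_2 in the frame of heater below 0.083 m) or (z of key_1 in the frame of heater below 0.08 m and z of key_3 in the frame of heater below 0.083 m) or (z of key_1 in the frame of heater below 0.08 m and z of key_4 in the frame of heater below 0.083 m) or (z of key_2 in the frame of heater below 0.08 m and z of key_1 in the frame of heater below 0.083 m) or (z of key_2 in the frame of heater below 0.08 m and z of key_3 in the frame of heater below 0.083 m) or (z of key_2 in the frame of heater below 0.08 m and z of key_4 in the frame of heater below 0.083 m) or (z of key_3 in the frame of heater below 0.08 m and z of key_1 in the frame of heater below 0.083 m) or (z of key_3 in the frame of heater below 0.08 m and z of key_2 in the frame of heater below 0.083 m) or (z of key_3 in the frame of heater below 0.08 m and z of key_4 in the frame of heater below 0.083 m) or (z of key_4 in the frame of heater below 0.08 m and z of key_1 in the frame of heater below 0.083 m) or (z of key_4 in the frame of heater below 0.08 m and z of key_2 in the frame of heater below 0.083 m) or (z of key_4 in the frame of heater below 0.08 m and z of key_3 in the frame of heater below 0.083 m)).
It fails at once if tube rack, timer, tip box or marker is shifted or lifted by more than 15 mm (distance of any of tube_rack, timer, tip_box, marker from where it was at the start of the episode above 0.015 m).
It also fails if it takes over 50 s, if anything falls off the work surface, if the arm or the gripper's body presses on something with over 40 N, if the wrist force passes 120 N, or if a joint passes its speed limit or range.

## Working session

There is one attempt and no reset: what is moved stays moved. The work goes in short steps, Python scripts to look and compute and a tool call to move; the robot and the scene stay as the last step left them, time stands still between calls to the robot, and variables do not carry over. Pictures are saved under pics/ and viewed, at most 10 in all, crops included, and the job is handed in when it is done.

Besides the shell and the picture viewer there is one more tool, called after "Emit:" by a JSON object that holds its "name" and its "arguments". drive_tool: Moves the arm, as the interface text tells. Shifts and turns lie within -1 to 1; 1 stands for 0.3 m of shift or 90 degrees of turn. Its arguments: {"type":"object","properties":{"series":{"type":"array","items":{"type":"array"}},"force":{"type":"number"}},"required":["series"]}

```bash
mkdir -p pics
python3 - <<'E'
from plant import *
import cv2
for n in("side","top"):
    cv2.imwrite(f"pics/{n}0.png",cv2.resize(snapshot(n)[:,:,::-1],(800,600),interpolation=cv2.INTER_CUBIC))
s=read_state();print(s)
print(calibration("top"),calibration("wrist"))
E
```

```text
{'t': 0.1, 'joints': array([-1.30599212e+00,  1.26308658e-01, -4.04760237e-02,  1.40537331e+00,
        9.59806120e-06,  1.57083032e+00]), 'dq': array([ 4.78696921e-04, -1.11244447e-03,  2.97799615e-03,  8.43626225e-04,
        3.94860554e-04, -2.07494363e-05]), 'tau': array([-8.62365068e-04, -4.36901379e+01,  3.53606057e+01,  1.36826563e-02,
       -1.76294002e-04,  5.63814510e-06]), 'ee_pos': array([ 0.13731573, -0.50636723,  0.23062629]), 'tool_rot': array([[ 9.65152662e-01,  2.61687252e-01, -3.47111146e-04],
       [ 2.61687482e-01, -9.65151764e-01,  1.31671181e-03],
       [ 9.55175927e-06, -1.36166255e-03, -9.99999073e-01]]), 'contact_force': array([-0.25896487, -0.386019  ,  0.40395757]), 'torque': array([ 0.0182253 ,  0.00716499, -0.0090201 ]), 'gripper_force': 0.0, 'finger_gap': 0.08532196514423876}
{'intrinsics': array([[472.44685006,   0.        , 256.07107668],
       [  0.        , 472.44685006, 199.86948919],
       [  0.        ,   0.        ,   1.        ]]), 'k1': -0.09756643258427682, 'rvec': array([ 2.16422947, -2.20205731,  0.11721634]), 'tvec': array([0.02804614, 0.56939763, 1.01297608])} {'intrinsics': array([[333.49534747,   0.        , 256.21986467],
       [  0.        , 333.49534747, 194.49978511],
       [  0.        ,   0.        ,   1.        ]]), 'k1': -0.04438414784791618, 'mount': array([[ 5.98126142e-04, -9.63929509e-01, -2.66156991e-01,
         6.73656414e-02],
       [ 9.99999785e-01,  6.47662335e-04, -9.83435496e-05,
         9.25237862e-04],
       [ 2.67176108e-04, -2.66156875e-01,  9.63929690e-01,
        -1.44020194e-01],
       [ 0.00000000e+00,  0.00000000e+00,  0.00000000e+00,
         1.00000000e+00]])}
```

View pics/top0.png

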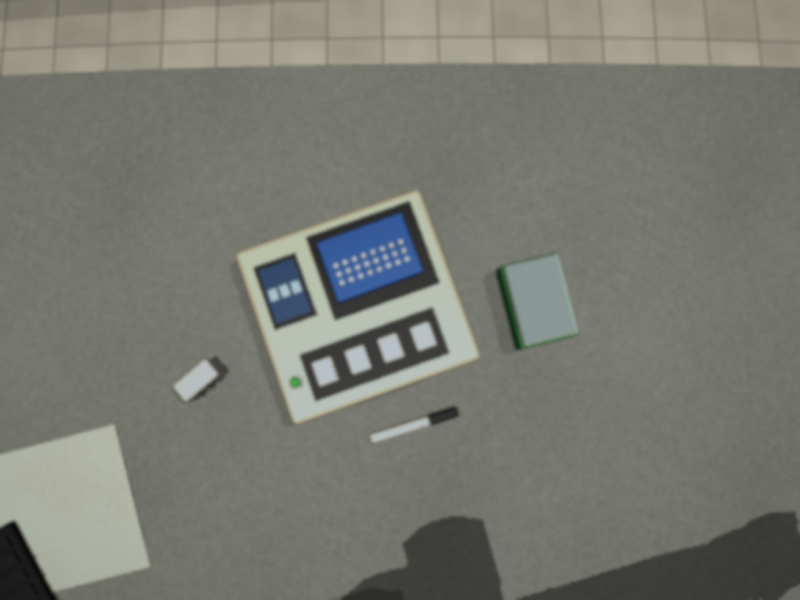

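View pics/side0.png

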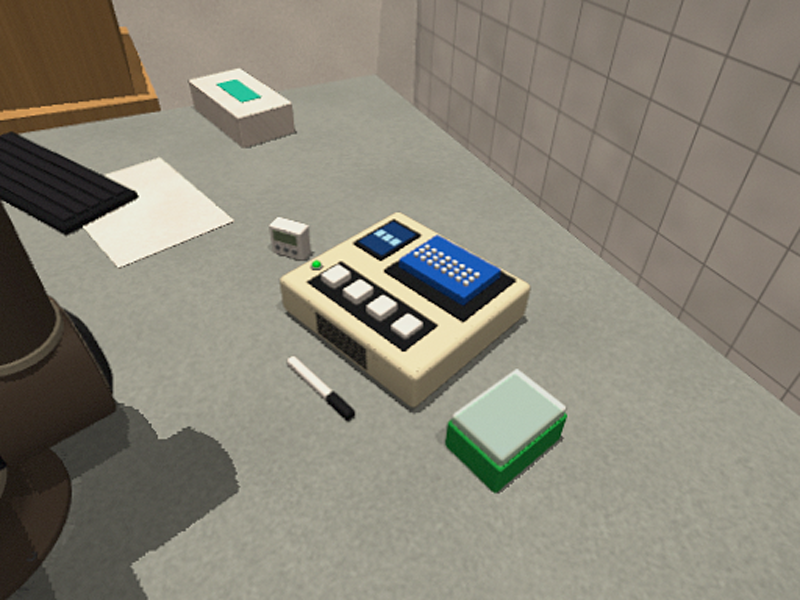

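The top view shows the lamp at (295,382) and keys 1–4 at (324,371), (357,359), (391,347) and (423,335). The loose things are well clear of the key row. Next I locate these points in the world frame.

```bash
cat > h.py <<'E'
from plant import *
import numpy as np, cv2
def cam(n,s=None):
    c=calibration(n)
    if n=="wrist":
        T=np.eye(4);T[:3,:3]=s["tool_rot"];T[:3,3]=s["ee_pos"];M=T@c["mount"];R,o=M[:3,:3],M[:3,3]
    else:
        Rc=cv2.Rodrigues(c["rvec"])[0];R=Rc.T;o=-R@c["tvec"]
    return c,R,o
def world(n,uv,z,s=None):
    c,R,o=cam(n,s)
    p=cv2.undistortPoints(np.array(uv,float).reshape(-1,1,2),c["intrinsics"],np.array([c["k1"],0,0,0]))[:,0]
    d=np.c_[p,np.ones(len(p))]@R.T
    z=np.broadcast_to(z,len(p))
    return o+d*((z-o[2])/d[:,2])[:,None]
YS=np.array([.112,.069,.023,-.023,-.069])
def fit(P):
    # heater pose from lamp+keys, x=-0.07 all
    m=P[:,:2].mean(0);q=YS-YS.mean()
    d=(q[:,None]*(P[:,:2]-m)).sum(0);sc=np.linalg.norm(d)/(q@q);d/=np.linalg.norm(d)
    K=m+(YS-YS.mean())[:,None]*d
    print("scale",sc,"resid mm",((P[:,:2]-K)*1e3).round(1).tolist());return K,d
def rel(p,s):return s["tool_rot"].T@(np.array(p)-s["ee_pos"])/.3
E
python3 - <<'E'
from h import *
uv=(np.array([[295,382],[324,371],[357,359],[391,347],[423,335]])+.5)*.64-.5
K,d=fit(world("top",uv,[.08,.086,.086,.086,.086]));print(K.round(4),d)
s=read_state()
print("yaw of +y",np.degrees(np.arctan2(d[1],d[0])))
print(rel([*K[2:4].mean(0),.25],s), "tool rot",s["tool_rot"].round(3))
E
```

```text
scale 1.0001308074014785 resid mm [[0.1, -0.8], [-0.1, 0.8], [-0.1, 0.7], [-0.0, -0.8], [0.1, 0.1]]
[[ 0.4749  0.1609]
 [ 0.489   0.1203]
 [ 0.504   0.0768]
 [ 0.519   0.0333]
 [ 0.534  -0.0102]] [-0.32636215  0.94524481]
yaw of +y 109.04812072709346
[ 1.69347604 -1.47990302 -0.06254778] tool rot [[ 0.965  0.262 -0.   ]
 [ 0.262 -0.965  0.001]
 [ 0.    -0.001 -1.   ]]
```

Emit:
{"name": "drive_tool", "arguments": {"series": [[[0.85,-0.74,-0.06],[0,0,-0.043],1],[[0.85,-0.74,-0.06],[0,0,-0.043],1],[[0.85,-0.74,-0.06],[0,0,-0.043],1],[[0.85,-0.74,-0.06],[0,0,-0.043],1],[[0.85,-0.74,-0.06],[0,0,-0.043],1],[[0.85,-0.74,-0.06],[0,0,-0.043],1],[[0.85,-0.74,-0.06],[0,0,-0.043],1],[[0.85,-0.74,-0.06],[0,0,-0.043],1]], "force": 40}}

```text
t: 0.9
ee_pos: [0.3271, -0.2224, 0.2494]
tool_rot: [[0.943, 0.333, 0.001], [0.333, -0.943, 0.001], [0.001, -0.001, -1.0]]
contact_force: [0.0, 0.0, -0.4]
finger_gap: 0.0004
gripper_force: 0.0
```

Run:
```python
from h import *
s=read_state();print(s["t"],s["ee_pos"],s["joints"],s["tool_rot"].round(3),s["finger_gap"],s["contact_force"])
print(rel([.5015,.0766,.2],s))
```

```text
0.9 [ 0.32713502 -0.22239796  0.2494266 ] [-5.97889072e-01 -1.17719170e-01 -2.44681809e-01  1.44365497e+00
  1.10437470e-03  2.20473338e+00] [[ 0.943  0.333  0.001]
 [ 0.333 -0.943  0.001]
 [ 0.001 -0.001 -1.   ]] 0.00041683806090438396 [ 0.00879192  0.01608678 -0.42321954]
[ 0.87938481 -0.7465992   0.16601188]
```

Emit:
{"name": "drive_tool", "arguments": {"series": [[[0.88,-0.75,0],[0,0,0],1],[[0.88,-0.75,0],[0,0,0],1],[[0.88,-0.75,0],[0,0,0],1],[[0.88,-0.75,0],[0,0,0],1],[[0.88,-0.75,0],[0,0,0],1],[[0.88,-0.75,0],[0,0,0],1],[[0.88,-0.75,0],[0,0,0],1],[[0.88,-0.75,0],[0,0,0],1],[[0.88,-0.75,0],[0,0,0],1]]}}

```text
t: 1.8
ee_pos: [0.5016, 0.0734, 0.2483]
tool_rot: [[0.945, 0.328, -0.002], [0.328, -0.945, -0.001], [-0.002, 0.0, -1.0]]
contact_force: [-0.6, -0.1, -0.1]
finger_gap: 0.0002
gripper_force: 0.0
```

Run:
```python
from h import *
s=read_state();print(s["t"],s["ee_pos"],s["joints"],s["contact_force"])
im=snapshot("wrist");cv2.imwrite("pics/w.png",cv2.resize(im[:,:,::-1],(800,600),interpolation=cv2.INTER_CUBIC))
```

```text
1.8 [0.50160271 0.07335927 0.24830763] [ 1.45485692e-01  9.41979340e-02 -3.80949051e-02  1.44070329e+00
 -4.55427286e-04  2.95316261e+00] [-0.57326253 -0.07699013 -0.07229724]
```

View pics/w.png

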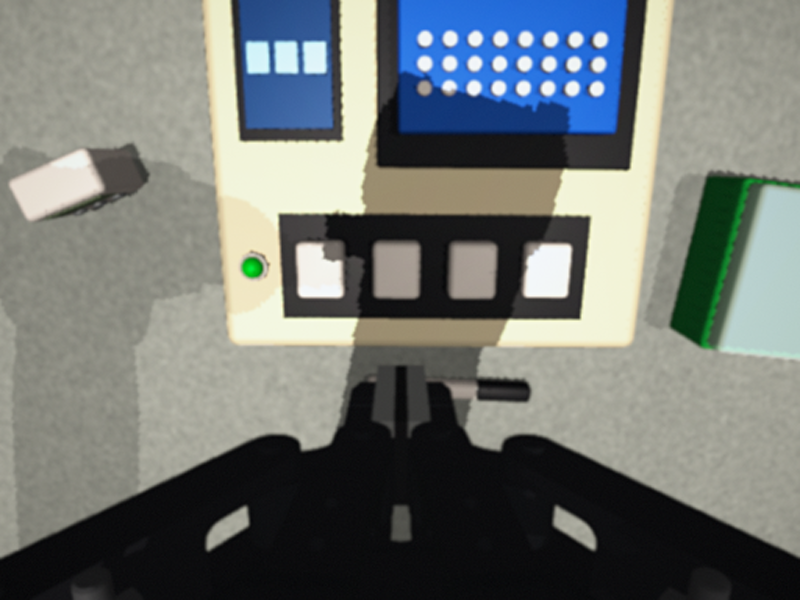

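The wrist view shows the lamp at (252,267), key tops at about (320,269), (396,269), (472,269) and (548,269), and the fingertips at (400,370).

Run:
```python
from h import *
s=read_state()
uv=(np.array([[252,267],[320,269],[396.5,269],[472.5,269],[548,269]])+.5)*.64-.5
K,d=fit(world("wrist",uv,[.08,.086,.086,.086,.086],s));print(K.round(4),d)
np.save("K.npy",K)
print("offset in tool units",[rel([*k,.110],s).round(3).tolist() for k in K[1:]],np.degrees(np.arctan2(-d[0],d[1])))
```

```text
scale 0.9935460159591356 resid mm [[0.2, -0.5], [0.1, -0.2], [0.0, -0.2], [-0.1, 0.2], [-0.2, 0.7]]
[[ 0.4757  0.1597]
 [ 0.4897  0.1191]
 [ 0.5047  0.0756]
 [ 0.5198  0.0321]
 [ 0.5348 -0.0113]] [-0.32681048  0.94508989]
offset in tool units [[0.015, -0.159, 0.462], [0.015, -0.006, 0.462], [0.015, 0.147, 0.462], [0.015, 0.301, 0.462]] 19.075298709245406
```

Emit:
{"name": "drive_tool", "arguments": {"series": [[[0.015,-0.159,0],[0,0,0],1],[[0.015,-0.159,0.25],[0,0,0],1],[[0.015,-0.159,0.4],[0,0,0],1],[[0.015,-0.159,0.5],[0,0,0],1],[[0.015,-0.159,0.5],[0,0,0],1],[[0.015,-0.159,0.5],[0,0,0],1],[[0.015,-0.159,0.5],[0,0,0],1]]}}

```text
t: 2.55
ee_pos: [0.4923, 0.1193, 0.1027]
tool_rot: [[0.946, 0.325, 0.005], [0.325, -0.946, 0.001], [0.005, 0.001, -1.0]]
contact_force: [-0.2, -0.3, 0.6]
finger_gap: -0.0002
gripper_force: 0.0
```

Run:
```python
from h import *
s=read_state();K=np.load("K.npy");print(s["t"],s["ee_pos"],s["joints"],s["contact_force"],rel([*K[1],.085],s))
```

```text
2.55 [0.4923394  0.11931676 0.10267139] [ 2.37812290e-01  1.19493349e-01 -3.30891692e-01  1.11542484e+00
 -8.52510345e-05  3.04853690e+00] [-0.15289481 -0.32002114  0.61929398] [-0.00883064 -0.00212275  0.05886041]
```

Emit:
{"name": "drive_tool", "arguments": {"series": [[[0,0,0.01],[0,0,0],1],[[0,0,0.01],[0,0,0],1],[[0,0,0.01],[0,0,0],1],[[0,0,0.01],[0,0,0],1],[[0,0,0.01],[0,0,0],1]]}}

```text
t: 3.05
ee_pos: [0.4903, 0.1198, 0.0965]
tool_rot: [[0.945, 0.326, 0.0], [0.326, -0.945, 0.0], [0.0, 0.0, -1.0]]
contact_force: [0.0, -0.4, -0.1]
finger_gap: -0.0002
gripper_force: 0.0
```

Emit:
{"name": "drive_tool", "arguments": {"series": [[[0,0,0.01],[0,0,0],1],[[0,0,0.02],[0,0,0],1],[[0,0,0.03],[0,0,0],1],[[0,0,0.03],[0,0,0],1],[[0,0,0.03],[0,0,0],1],[[0,0,0.03],[0,0,0],1]]}}

```text
t: 3.65
ee_pos: [0.4903, 0.1197, 0.0873]
tool_rot: [[0.945, 0.326, 0.0], [0.326, -0.945, 0.0], [0.0, 0.0, -1.0]]
contact_force: [-0.2, -0.4, -0.0]
finger_gap: 0.0002
gripper_force: 0.0
```

Emit:
{"name": "drive_tool", "arguments": {"series": [[[0,0,0.004],[0,0,0],1],[[0,0,0.007],[0,0,0],1],[[0,0,0.007],[0,0,0],1],[[0,0,0.007],[0,0,0],1],[[0,0,0.007],[0,0,0],1]]}}

```text
t: 4.15
ee_pos: [0.4904, 0.1198, 0.0855]
tool_rot: [[0.945, 0.326, 0.001], [0.326, -0.945, 0.0], [0.001, 0.0, -1.0]]
contact_force: [-0.3, -0.1, 3.4]
finger_gap: 0.0002
gripper_force: 1.5
```

Emit:
{"name": "drive_tool", "arguments": {"series": [[[0,0,-0.04],[0,0,0],1],[[0,0,-0.04],[0,0,0],1],[[0,0.08,-0.04],[0,0,0],1],[[0,0.153,-0.04],[0,0,0],1],[[0,0.153,-0.04],[0,0,0],1],[[0,0.153,-0.03],[0,0,0],1],[[0,0.153,-0.02],[0,0,0],1],[[0,0.153,-0.01],[0,0,0],1],[[0,0.153,-0.003],[0,0,0],1],[[0,0.153,0],[0,0,0],1],[[0,0.153,0],[0,0,0],1],[[0,0.153,0],[0,0,0],1]]}}

```text
t: 5.35
ee_pos: [0.5051, 0.0767, 0.0854]
tool_rot: [[0.945, 0.327, -0.0], [0.327, -0.945, 0.001], [0.0, -0.001, -1.0]]
contact_force: [-1.3, 1.0, 3.1]
finger_gap: -0.0001
gripper_force: 1.5
```

Key 2 is up as well, with the same height and force as key 1. Next is key 3.

Emit:
{"name": "drive_tool", "arguments": {"series": [[[0,0,-0.04],[0,0,0],1],[[0,0,-0.04],[0,0,0],1],[[0,0.08,-0.04],[0,0,0],1],[[0,0.153,-0.04],[0,0,0],1],[[0,0.153,-0.04],[0,0,0],1],[[0,0.153,-0.03],[0,0,0],1],[[0,0.153,-0.02],[0,0,0],1],[[0,0.153,-0.01],[0,0,0],1],[[0,0.153,-0.003],[0,0,0],1],[[0,0.153,0],[0,0,0],1],[[0,0.153,0],[0,0,0],1],[[0,0.153,0],[0,0,0],1]]}}

```text
t: 6.55
ee_pos: [0.5201, 0.0333, 0.0854]
tool_rot: [[0.945, 0.327, -0.0], [0.327, -0.945, 0.001], [0.0, -0.001, -1.0]]
contact_force: [-1.8, 2.5, 3.2]
finger_gap: 0.0001
gripper_force: 1.5
```

Emit:
{"name": "drive_tool", "arguments": {"series": [[[0,0,-0.04],[0,0,0],1],[[0,0,-0.04],[0,0,0],1],[[0,0.08,-0.04],[0,0,0],1],[[0,0.153,-0.04],[0,0,0],1],[[0,0.153,-0.04],[0,0,0],1],[[0,0.153,-0.03],[0,0,0],1],[[0,0.153,-0.02],[0,0,0],1],[[0,0.153,-0.01],[0,0,0],1],[[0,0.153,-0.003],[0,0,0],1],[[0,0.153,0],[0,0,0],1],[[0,0.153,0],[0,0,0],1],[[0,0.153,0],[0,0,0],1]]}}

```text
t: 7.75
ee_pos: [0.5352, -0.0104, 0.0853]
tool_rot: [[0.945, 0.326, 0.0], [0.326, -0.945, -0.0], [0.0, 0.0, -1.0]]
contact_force: [0.7, -0.6, 0.2]
finger_gap: -0.0002
gripper_force: 0.0
```

Nothing is touched at this height, so key 4 is the latched one. I go 3 mm lower in small steps.

Emit:
{"name": "drive_tool", "arguments": {"series": [[[0,0,0.003],[0,0,0],1],[[0,0,0.006],[0,0,0],1],[[0,0,0.009],[0,0,0],1],[[0,0,0.01],[0,0,0],1],[[0,0,0.01],[0,0,0],1],[[0,0,0.01],[0,0,0],1]]}}

```text
t: 8.35
ee_pos: [0.5352, -0.0105, 0.0822]
tool_rot: [[0.945, 0.326, 0.0], [0.326, -0.945, 0.0], [0.0, -0.0, -1.0]]
contact_force: [-0.4, 0.3, -0.5]
finger_gap: -0.0001
gripper_force: 0.0
```

Emit:
{"name": "drive_tool", "arguments": {"series": [[[0,0,0.001],[0,0,0],1],[[0,0,0.002],[0,0,0],1],[[0,0,0.002],[0,0,0],1],[[0,0,0.002],[0,0,0],1]]}}

```text
t: 8.75
ee_pos: [0.5352, -0.0105, 0.082]
tool_rot: [[0.945, 0.326, 0.0], [0.326, -0.945, -0.0], [0.0, 0.0, -1.0]]
contact_force: [-2.6, 0.1, 5.7]
finger_gap: -0.0001
gripper_force: 2.8
```

Contact with key 4 came at 82 mm, and it barely yielded, so it is latched. I lift off, hold, and read the force.

Emit:
{"name": "drive_tool", "arguments": {"series": [[[0,0,-0.03],[0,0,0],1],[[0,0,-0.03],[0,0,0],1],[[0,0,-0.03],[0,0,0],1],[[0,0,-0.03],[0,0,0],1],[[0,0,-0.03],[0,0,0],1]]}}

```text
t: 9.25
ee_pos: [0.535, -0.0105, 0.0903]
tool_rot: [[0.945, 0.326, -0.0], [0.326, -0.945, 0.0], [-0.0, -0.0, -1.0]]
contact_force: [-0.6, -0.3, -0.2]
finger_gap: -0.0002
gripper_force: 0.0
```

Emit:
{"name": "drive_tool", "arguments": {"series": [[[0,0,0.015],[0,0,0],1],[[0,0,0.027],[0,0,0],1],[[0,0,0.034],[0,0,0],1],[[0,0,0.04],[0,0,0],1],[[0,0,0.045],[0,0,0],1],[[0,0,0.047],[0,0,0],1],[[0,0,0.047],[0,0,0],1],[[0,0,0.047],[0,0,0],1]]}}

```text
t: 10.05
ee_pos: [0.5351, -0.0105, 0.0771]
tool_rot: [[0.945, 0.326, 0.0], [0.326, -0.945, -0.0], [0.0, 0.0, -1.0]]
contact_force: [-2.2, 0.3, 6.7]
finger_gap: -0.0003
gripper_force: 3.5
```

Key 4 is 8.9 mm down, past the unlatch point. I lift well clear and check with the camera.

Emit:
{"name": "drive_tool", "arguments": {"series": [[[0,0,-0.02],[0,0,0],1],[[0,0,-0.05],[0,0,0],1],[[0,0,-0.15],[0,0,0],1],[[0,0,-0.3],[0,0,0],1],[[0,0,-0.45],[0,0,0],1],[[0,0,-0.57],[0,0,0],1],[[0,0,-0.57],[0,0,0],1],[[0,0,-0.57],[0,0,0],1],[[0,0,-0.57],[0,0,0],1],[[0,0,-0.57],[0,0,0],1]]}}

```text
t: 11.05
ee_pos: [0.5344, -0.0105, 0.2458]
tool_rot: [[0.945, 0.326, -0.003], [0.326, -0.945, 0.0], [-0.003, -0.001, -1.0]]
contact_force: [0.8, 0.1, -0.2]
finger_gap: 0.0003
gripper_force: 0.0
```

Run:
```python
from h import *
im=snapshot("side")[120:260,160:345,::-1];cv2.imwrite("pics/s2.png",cv2.resize(im,None,fx=4.2,fy=4.2,interpolation=cv2.INTER_CUBIC))
s=read_state();print(s["t"],s["ee_pos"],s["contact_force"],abs(s["dq"]).max())
```

```text
11.1 [ 0.5344848  -0.01046053  0.24595091] [0.14976577 0.3810846  0.19038503] 0.008236306530111587
```

View pics/s2.png

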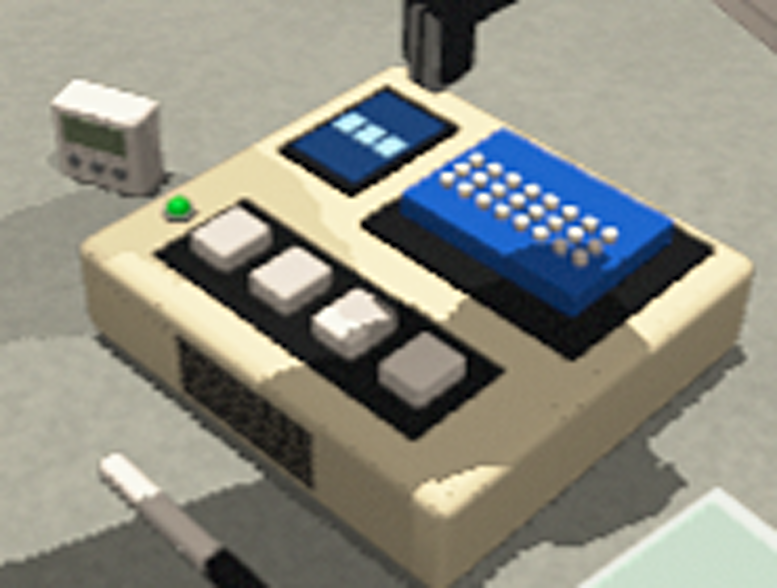

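Keys 1–4 are at about (231,237), (291,277), (353,317) and (422,366), and nothing else has moved. I compare key 4 with the first picture, scaled alike, to confirm it rose.

Run:
```python
from h import *
K=np.load("K.npy");c=calibration("side")
f=lambda z:cv2.projectPoints(np.c_[K[1:],np.full(4,z)],c["rvec"],c["tvec"],c["intrinsics"],np.array([c["k1"],0,0,0]))[0][:,0]
print(f(.086).round(1),(f(.082)-f(.086)).round(1))
b=cv2.imread("pics/side0.png");a=cv2.resize(snapshot("side")[:,:,::-1],(800,600),interpolation=cv2.INTER_CUBIC)
y0,y1,x0,x1=250,360,310,450
cv2.imwrite("pics/cmp.png",cv2.resize(np.hstack([b[y0:y1,x0:x1],a[y0:y1,x0:x1]]),None,fx=2.8,fy=2.8,interpolation=cv2.INTER_CUBIC))
```

```text
[[215.4 174. ]
 [229.9 183.6]
 [245.2 193.9]
 [261.5 204.8]] [[ 0.1  1.4]
 [ 0.   1.4]
 [-0.   1.4]
 [-0.1  1.4]]
```

View pics/cmp.png

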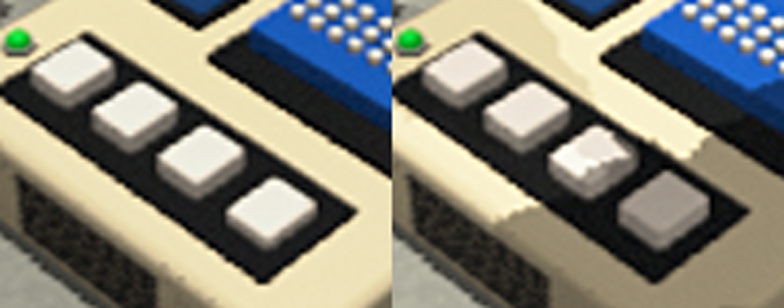

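Key 4's back corner rose from row 178 to about row 171, where 4 mm should show as about 6 px. The other three are unchanged, so all four keys are up, and I hand the job in.

```bash
python3 -c "
from plant import *
print(finish_job())"
```

```text
the job is handed in; nothing more can be done
None
```

Key 4 was the latched one: I tapped all four keys in order from the lamp, then pressed key 4 until it released; the last picture shows all keys up, the arm finished clear, and I handed the job in (no verdict was returned).

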